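# Refill the test-cassette dispenser and zero its tally

## Robot

A 7-joint arm with a two-finger parallel gripper is mounted at the origin on the work surface. World frame = base frame: x ahead of the robot, y to its left, z up, the work surface at z = 0. Lengths are in m, angles in degrees, forces in N, time in s.
With the tool pointing down it reaches from about 0.425 to 1.025 m from the base axis. Payload 9.4 kg.
Tool frame: the origin (TCP) lies between the finger pads; the fingertips stand 14 mm ahead of it and the grasp point (between the pads) lies 5 mm behind it; z points along the fingers, y is the line along which they close (so a half turn about z gives the same grasp; the last joint's range is limited). The gripper opens to 93 mm and grips with 3 to 60 N. Pads are 15 mm wide; open, the fingers measure 128 mm over their backs; the gripper's body (75 mm by 188 mm) begins 65 mm behind the grasp point.
Start: joints at [60.693, 34.337, -0.143, 91.639, 0.103, 54.024, -4.572], TCP at [0.305, -0.658, 0.203] pointing down, gripper open.
Joint ranges: [-147.43, 147.43], [-19.82, 112.94], [-74.19, 73.91], [6.32, 146.72], [-59.91, 239.91], [6.04, 106.73], [-150.56, 150.56]. Speed limits (degrees/s): [127.2, 127.2, 172.46, 172.46, 180, 180, 180].

## Interface

Orientations are given as [roll, pitch, yaw] about the fixed x, y, z axes, in that order (R = Rz(yaw) Ry(pitch) Rx(roll)).
In Python, from station import env gives the robot as it stands. The module is installed in compiled form; this text tells all that it offers.
- The arm moves only by the tool step_arm, never from a script. Its argument "series" is a list of rows, each a list of 2 entries, a list of its own where there are three numbers: the shift along the tool's x, y, z in mm, then the turn, a rotation vector about the tool's x, y, z in rad. In form: [[[x, y, z], [ax, ay, az]], ...]. A call has 1 to 12 rows; each row shifts and turns the commanded pose from where the row before left it, along the tool's axes as they then stand; what a row does not reach is not made up. A row lasts 1/10 s, in which the tool goes at most 50 mm and 8.59 degrees, less where a joint would pass 70% of its speed; a pose out of reach is approached as far as the arm can. A call with a gripper value outside its range is refused whole. "grip" is the closure in counts, from 0 (fully open) to 255 (shut), set as the call begins (left out, the last holds). The fingers move at their own pace and stop on an object; "squeeze" is the grip in N (left out, the last holds). Time passes only in rows, so rows that do not move let the fingers close. It gives the time, the measured TCP pose, the force, the opening and the grip force at its end, in the units of the state.
- env.get_obs(): the state, without advancing time (a new reading comes with each control period).
- env.capture(name): name is "scene" or "top" or "wrist"; returns a dict with "frame" (400x640x3 uint8, red, green, blue), "K" (3x3 intrinsics, pixels), "xyz" and "rotation" of the camera in the world; the wrist camera has in their place "tool_from_camera" (4x4, takes a point from camera to tool coordinates, whose origin is the TCP and whose axes are the flange's). Camera axes: x right, y down, z forward; pixel columns grow to the right and rows downward; lengths in m; the calibration is good to about 2 mm. A picture is of the moment at which its call begins: read the wrist's pose just before it. There is no depth.
- env.job_done(): hands the job in; it is judged then, once.
Trained networks look in the newest picture that a camera, given by its name, has taken for a name from the list of things; names that differ only in an ending like _2 or _b are one class to them, and where a whole thing is asked for, a point or a joint stands for the part that bears it (a point fixed in the world has none). Each returns a list of dicts, best first, with "p" (0 to 1); they miss things now and then, are a little off and sometimes report something else, mostly with a low value. They report only what shows in the picture. A call takes as long as a camera call. They do not tell look-alikes from the thing itself.
- env.outline_of(name, camera): "pixels" (400x640 bool, what is visible of it) and "bbox" ([left, top, right, bottom] in pixels, round what is visible of it).
The state is a dict: "clock": time; "q": joint angles; "qvel": joint speeds; "joint_efforts": joint torques, N m; "ee_pos": TCP position; "tool_rot": TCP orientation; "wrist_force": force on the tool from outside, world axes, zero at the start; "ft_torque": the same for the moment, N m; "width": finger opening in m; "gripper_force": force on a finger pad.
Only numpy, scipy, OpenCV 4.12 (cv2) and the standard library are available. Lean on these libraries where they do the work, as an engineer would, in place of code of your own. Each camera call takes 0.05 s, during which the arm holds its last target. There are 200 camera calls.

## Task

Make the white test-cassette dispenser ready for the next batch: pull its orange spring-loaded follower all the way out to its stop next to the blue counter head (its brake holds it there), lay the white pack with the blue band flat in the bay that this frees, and turn the black tally knob anticlockwise right back to its zero stop (pointer at the red mark). Do not drop the pack, and leave the jar, the bottle and the yellow carton where they are.

Things in the scene. Friction and masses are not known exactly. Their poses are not given: they have to be found in the camera images.
- dispenser: White dispenser fixed to the counter; place and yaw vary. Origin: centre of its underside, on the counter. Base 130 (x) by 320 (y) by 20 mm high. Along y runs an open channel (dispenser y -150 to 0 mm) with the follower in it. Beyond it a blue counter head, 110 by 110 mm, centred at x 0, y +95, top 50 mm above the counter, carries the tally knob.
- bay_center (a point): Centre of the pack's bay on the channel's steel floor, 20 mm above the counter, at dispenser x 0, y -90 mm; axes as the dispenser's. The channel is 58 mm wide inside (x), its grey walls are 6 mm thick and 16 mm high above the floor. With the follower at its stop the bay is 120 mm long (y); with it home there is no room for the pack.
- follower (a joint): Orange follower's travel in m: 0 = home at the channel's -y end (centre at dispenser y -129 mm), 0.110 = its stop, along the dispenser's +y, next to the counter head (centre y -19). Starts at 0 to 0.03. A light spring (0.8 N at home, 1.7 N at the stop) pulls it home but a 3.5 N friction brake holds it wherever it is left; pulling takes about 5 N.
- follower_tab (a point): On the centre line of the follower's upright orange tab, 16 mm below its top, 75 mm above the counter. The tab is 14 mm thick along the dispenser's y (pull direction), 32 mm wide along x, and stands 41 mm above the follower's block (50 by 22 mm, top 50 mm above the counter). Axes as the dispenser's.
- tally (a joint): Tally knob's angle in rad: 0 = zero stop, grows clockwise seen from above up to 4.8; it starts at 1.2 to 2.8. It is turned anticlockwise back to 0, where it meets a firm stop. Friction about 0.06 N m; it stays where it is left.
- tally_grip (a point): On the tally knob's upright axis, in its black grip bar, 82 mm above the counter, 9.5 mm below the bar's top. Bar: 44 mm long (this point's x, turns with the knob), 14 mm thick (y), 32 mm high above a disc of radius 24 mm. A white line on the bar's -x half is the pointer; at zero it points along the dispenser's -x to the long red mark on the white dial.
- pack_center (a point): Centre of the loose pack, a rigid white carton with a broad blue band round its middle: 46 mm (x) by 90 mm (y, long axis) by 60 mm high, about 120 g, centre 30 mm above the counter. In the bay its long axis lies along the dispenser's y, either way round, with its centre 50 mm above the counter.
- jar: Bystander: white jar with red lid, radius 30 mm, 75 mm high, loose. Origin at the centre of its underside. Jar, bottle and pack may stand in each other's places.
- reagent: Bystander: amber bottle with white cap, radius 26 mm, 85 mm high, loose. Origin at the centre of its underside.
- carton: Bystander: yellow carton 70 (x) by 110 (y) by 50 mm high, off the dispenser's left end, loose. Origin at the centre of its underside.
Things that resemble listed ones, but are neither listed nor needed, are in the scene too. There is more than one size of the part that bears pack_center; the job needs the middle-sized.

How it is judged:
By the outcome, as a careful person would: the job done as asked, in the order asked, and still so for the second after the job is handed in, with the robot touching nothing.
It also fails if it takes over 72 s, if anything falls off the work surface, if the arm or the gripper's body presses on something with over 40 N, if the wrist force passes 120 N, or if a joint passes its speed limit or range.

## Working session

There is one attempt and no reset: what is moved stays moved. The work goes in short steps, Python scripts to look and compute and a tool call to move; the robot and the scene stay as the last step left them, time stands still between calls to the robot, and variables do not carry over. Pictures are saved under pics/ and viewed, at most 11 in all, crops included, and the job is handed in when it is done.

Besides the shell and the picture viewer there is one more tool, called as a command line: name --argument value ..., lists and objects as JSON in quotes. step_arm: Moves the arm, as the interface text tells. Its arguments: {"type":"object","properties":{"series":{"type":"array"},"grip":{"type":"number"},"squeeze":{"type":"number"}},"required":["series"]}

```bash
mkdir -p pics
cat > h.py <<'E'
from station import env
import numpy as np, cv2
from scipy.spatial.transform import Rotation as R
def cap(n,save=None):
    o=env.get_obs(); c=env.capture(n)
    if save: cv2.imwrite('pics/'+save,cv2.cvtColor(c['frame'],cv2.COLOR_RGB2BGR))
    K=np.array(c['K'])
    if n=='wrist':
        T=np.array(c['tool_from_camera']); Rt=R.from_euler('xyz',o['tool_rot'],degrees=True).as_matrix()
        p=np.array(o['ee_pos'])+Rt@T[:3,3]; Rc=Rt@T[:3,:3]
    else:
        p=np.array(c['xyz']); Rc=np.array(c['rotation'])
        if Rc.shape!=(3,3): Rc=R.from_euler('xyz',Rc,degrees=True).as_matrix()
    return K,p,Rc,c['frame']
def unproj(cam,uv,z):
    K,p,Rc=cam[:3]; d=Rc@np.linalg.inv(K)@np.array([uv[0],uv[1],1.]); return p+d*(z-p[2])/d[2]
def proj(cam,X):
    K,p,Rc=cam[:3]; c=K@(Rc.T@(np.array(X)-p)); return c[:2]/c[2]
E
python3 - <<'E'
from h import *
print(env.get_obs())
for n in ['scene','top']:
    c=cap(n,n+'0.png'); print(n,c[1],c[2].round(3).tolist(),c[0][0,0])
    for t in ['dispenser','follower','follower_tab','tally','tally_grip','pack_center','jar','reagent','carton']:
        for d in env.outline_of(t,n)[:4]:
            m=d['pixels']; v,u=np.nonzero(m); print(t,round(d['p'],2),np.round(d['bbox']).tolist(),len(u),(u.mean().round(1),v.mean().round(1)), [np.round(x,1) for x in cv2.minAreaRect(np.c_[u,v].astype(np.float32))], unproj(c,(u.mean(),v.mean()),0.05).round(3))
E
```

```text
{'clock': 0.0, 'q': array([60.69486578, 34.38558884, -0.14406482, 91.67929082,  0.10352129,
       54.02456686, -4.5705308 ]), 'qvel': array([ 0.03072033,  0.0034551 ,  0.05225361,  0.01355372,  0.03169741,
       -0.02547081, -0.09622375]), 'joint_efforts': array([-5.65852474e-05, -7.65049267e+01,  1.49726652e+00, -2.52346140e+01,
       -5.23879391e-02,  1.68378867e-02,  1.50110691e-04]), 'ee_pos': array([ 0.30512326, -0.6571108 ,  0.20215712]), 'tool_rot': array([-1.79911149e+02,  9.42993957e-03,  2.49144422e+01]), 'wrist_force': array([0.18535919, 0.35028301, 0.2410455 ]), 'ft_torque': array([ 0.005711  , -0.03089068, -0.05274181]), 'gripper_force': 0.0, 'width': 0.0926264212132357}
scene [1.12164768 0.2847867  1.01713758] [[-0.445, 0.759, -0.475], [0.895, 0.378, -0.236], [0.001, -0.53, -0.848]] 362.5292916062433
dispenser 0.76 [309.0, 181.0, 413.0, 269.0] 3917 (np.float64(359.1), np.float64(223.0)) [array([358.4, 220.8]), array([102.6,  42.3]), np.float64(38.7)] [0.591 0.165 0.05 ]
follower 0.54 [320.0, 182.0, 342.0, 206.0] 205 (np.float64(329.1), np.float64(193.4)) [array([328.
[... 3593 characters left out ...]
loat64(63.4)] [ 0.511 -0.364  0.05 ]
jar 0.64 [428.0, 231.0, 453.0, 248.0] 332 (np.float64(441.2), np.float64(239.7)) [array([441. , 239.5]), array([17., 22.]), np.float64(90.0)] [ 0.511 -0.365  0.05 ]
jar 0.22 [398.0, 255.0, 412.0, 269.0] 229 (np.float64(404.0), np.float64(261.5)) [array([404. , 261.5]), array([15., 16.]), np.float64(90.0)] [ 0.44  -0.248  0.05 ]
reagent 0.57 [394.0, 255.0, 415.0, 270.0] 250 (np.float64(404.3), np.float64(261.4)) [array([404., 261.]), array([16., 18.]), np.float64(90.0)] [ 0.44  -0.249  0.05 ]
carton 0.68 [171.0, 219.0, 216.0, 246.0] 839 (np.float64(191.4), np.float64(234.0)) [array([191.6, 233.9]), array([37.7, 22.7]), np.float64(11.3)] [0.509 0.425 0.05 ]
```

View pics/top0.png

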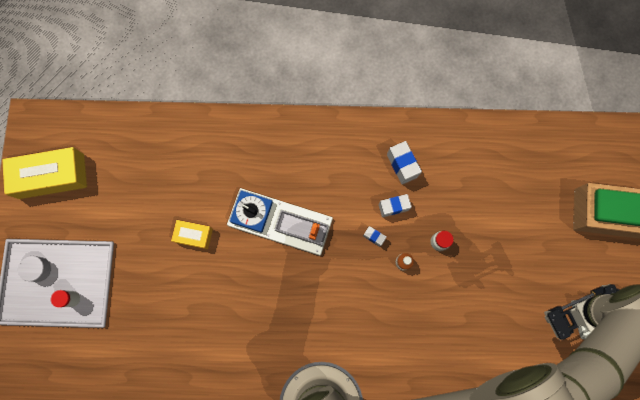

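View pics/scene0.png

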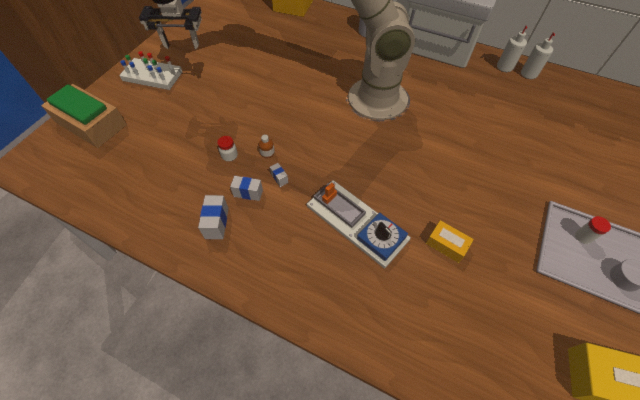

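The top view shows three banded packs: large near (403,162), middle near (394,205) and small near (374,236). The dispenser is at (280,221) with its head to the left, the tab is at (314,231), and dispenser yaw is about −17°. The scene view agrees. I'll move over there for a wrist look.

step_arm --series '[[[35,-27,-15],[0,0,0]],[[35,-27,-15],[0,0,0]],[[35,-27,-15],[0,0,0]],[[35,-27,-15],[0,0,0]],[[35,-27,-15],[0,0,0]],[[35,-27,-15],[0,0,0]],[[35,-27,-15],[0,0,0]],[[35,-27,-15],[0,0,0]],[[35,-27,-15],[0,0,0]],[[35,-27,-15],[0,0,0]],[[35,-27,-15],[0,0,0]],[[35,-27,-15],[0,0,0]]]' --grip 0

```text
clock: 2.2
ee_pos: [0.5503, -0.1851, 0.3839]
tool_rot: [180.0, -0.0, 24.9]
wrist_force: [0.3, -0.2, -0.6]
width: 0.093
gripper_force: 0.0
```

step_arm --series '[[[0,0,0],[0,0,0.145]],[[0,0,0],[0,0,0.145]],[[0,0,0],[0,0,0.145]],[[0,0,0],[0,0,0.145]],[[0,0,0],[0,0,0.15]],[[0,0,0],[0,0,0]],[[0,0,0],[0,0,0]]]'

```text
clock: 2.9
ee_pos: [0.5499, -0.1866, 0.3831]
tool_rot: [180.0, -0.0, -16.6]
wrist_force: [0.0, -0.2, -0.6]
width: 0.0929
gripper_force: 0.0
```

Run:
```python
from h import *
o=env.get_obs();print(o['clock'],o['q'].round(1),o['ee_pos'],o['tool_rot'],o['wrist_force'])
c=cap('wrist','w1.png'); print(c[1],c[2].round(3).tolist(),c[0][0,0])
print(unproj(c,(320,200),0),unproj(c,(0,0),0),unproj(c,(639,399),0))
for t in ['dispenser','follower_tab','tally','tally_grip','pack_center']:
    for d in env.outline_of(t,'wrist')[:4]:
        m=d['pixels']; v,u=np.nonzero(m); print(t,round(d['p'],2),np.round(d['bbox']).tolist(),len(u), [np.round(x,1) for x in cv2.minAreaRect(np.c_[u,v].astype(np.float32))], unproj(c,(u.mean(),v.mean()),0.06).round(3))
```

```text
2.9 [ 12.7  15.2   0.6  97.4  -0.2  67.4 -93.3] [ 0.54985454 -0.186569    0.38307678] [ 1.79997563e+02 -5.85199358e-03 -1.66423967e+01] [ 0.02670035 -0.20790595 -0.59876213]
[ 0.62590271 -0.21023842  0.56452399] [[-0.286, -0.92, -0.267], [-0.958, 0.275, 0.08], [-0.0, 0.278, -0.96]] 309.219956119303
[ 0.4650574  -0.15815079  0.        ] [0.93274243 0.23722976 0.        ] [-0.21525575 -0.73429402  0.        ]
dispenser 0.63 [42.0, 163.0, 239.0, 231.0] 12686 [array([139.5, 195.7]), array([ 70. , 192.5]), np.float64(89.3)] [0.576 0.125 0.06 ]
follower_tab 0.9 [187.0, 187.0, 215.0, 216.0] 666 [array([200.6, 201. ]), array([31.1, 25.6]), np.float64(82.9)] [0.536 0.03  0.06 ]
tally 0.82 [46.0, 192.0, 92.0, 220.0] 829 [array([ 70.5, 202.6]), array([44.6, 26. ]), np.float64(9.5)] [0.595 0.244 0.06 ]
pack_center 0.8 [286.0, 0.0, 362.0, 54.0] 2472 [array([327.4,  11.6]), array([71.2, 51.2]), np.float64(49.6)] [ 0.741 -0.255  0.06 ]
pack_center 0.8 [291.0, 156.0, 331.0, 190.0] 882 [array([310.4, 173. ]), array([38.1, 25. ]), np.float64(14.0)] [ 0.532 -0.161  0.06 ]
pack_center 0.6 [301.0, 82.0, 360.0, 133.0] 1707 [array([329.6, 105.4]), array([30.2, 58.2]), np.float64(56.3)] [ 0.626 -0.223  0.06 ]
```

View pics/w1.png

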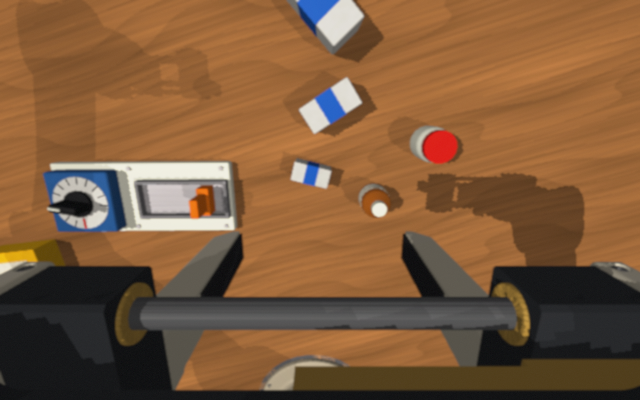

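The wrist view shows the dispenser at (45–238,163–232). The tab is at (201,201), and the knob pointer points left at (70,206), about 90° from the red mark at (85,225). The middle pack is at (330,105), the jar at (437,146) and the bottle at (376,203). I'll centre the dispenser in view and go closer.

step_arm --series '[[[-5,-40,0],[0,0,0]],[[-5,-40,15],[0,0,0]],[[-5,-40,20],[0,0,0]],[[-5,-40,20],[0,0,0]],[[-5,-40,20],[0,0,0]],[[-5,-30,20],[0,0,0]],[[0,0,0],[0,0,0]],[[0,0,0],[0,0,0]]]'

```text
clock: 4.0
ee_pos: [0.5879, 0.0424, 0.2875]
tool_rot: [180.0, 0.1, -16.8]
wrist_force: [0.3, -0.2, 1.1]
width: 0.093
gripper_force: 0.0
```

Run:
```python
from h import *
o=env.get_obs();print(o['clock'],o['q'].round(1),o['ee_pos'],o['tool_rot'])
c=cap('wrist','w2.png'); import pickle; pickle.dump(c,open('w2.pkl','wb'))
for t in ['dispenser','follower_tab','tally','tally_grip']:
    for d in env.outline_of(t,'wrist')[:2]:
        m=d['pixels']; v,u=np.nonzero(m); r=cv2.minAreaRect(np.c_[u,v].astype(np.float32))
        print(t,round(d['p'],2),np.round(d['bbox']).tolist(),len(u), [np.round(x,1) for x in r])
        if t=='dispenser': print([unproj(c,b,0.02).round(4).tolist() for b in cv2.boxPoints(r)])
```

```text
4.0 [  -6.1   20.1   -4.8  104.     2.    56.  -118.6] [0.5878978  0.04238572 0.28752002] [ 1.79960470e+02  5.81036983e-02 -1.67939290e+01]
dispenser 0.85 [145.0, 155.0, 366.0, 238.0] 18087 [array([255.1, 194. ]), array([ 86.1, 221.2]), np.float64(88.8)]
[[0.6776, 0.2846, 0.02], [0.5911, -0.0243, 0.02], [0.46, 0.007, 0.02], [0.5533, 0.3421, 0.02]]
follower_tab 0.55 [330.0, 180.0, 349.0, 221.0] 628 [array([337. , 201.5]), array([41., 16.]), np.float64(90.0)]
tally 0.71 [157.0, 189.0, 204.0, 224.0] 1038 [array([181.3, 203.2]), array([42.9, 31.8]), np.float64(14.0)]
tally 0.36 [144.0, 154.0, 366.0, 240.0] 18261 [array([254.7, 195.1]), array([ 87.1, 221. ]), np.float64(89.6)]
tally_grip 0.58 [144.0, 153.0, 365.0, 241.0] 18134 [array([254.6, 194.5]), array([ 86.8, 220.3]), np.float64(89.0)]
```

View pics/w2.png

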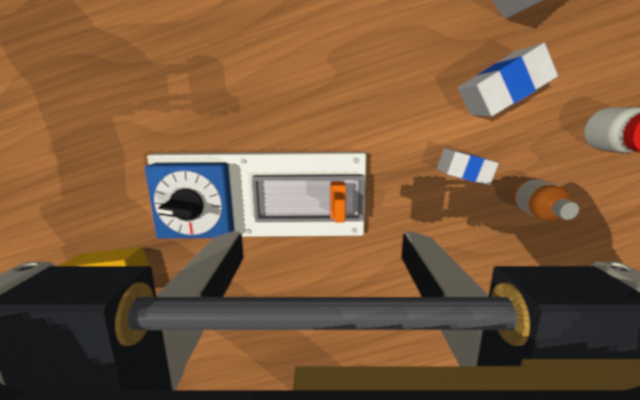

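```bash
cat > fit.py <<'E'
from h import *
import pickle
from scipy.optimize import least_squares
c=pickle.load(open('w2.pkl','rb'))
g=cv2.cvtColor(c[3],cv2.COLOR_RGB2GRAY)
P=np.array([[366,153],[365,236],[147,155],[146,164],[155,238],[232,237],[229,163]],np.float32)
S=cv2.cornerSubPix(g,P.reshape(-1,1,2).copy(),(4,4),(-1,-1),(3,50,.01)).reshape(-1,2)
M=np.array([[65,-160,20],[-65,-160,20],[65,160,20],[55,150,50],[-55,150,50],[-55,40,50],[55,40,50]])/1e3
def W(p,m): a=p[2]; return np.array([p[0]+np.cos(a)*m[0]-np.sin(a)*m[1],p[1]+np.sin(a)*m[0]+np.cos(a)*m[1],m[2]])
f=lambda p:np.concatenate([proj(c,W(p,m))-s for m,s in zip(M,S)])
r=least_squares(f,[.565,.145,-.29],loss='soft_l1')
p=r.x; print(S.round(1).tolist()); print('pose',p[:2].round(4),np.degrees(p[2]).round(2)); print(f(p).reshape(-1,2).round(1).tolist())
if __name__=='__main__':
    # tab: orange pixels
    hsv=cv2.cvtColor(c[3],cv2.COLOR_RGB2HSV); m=((hsv[...,0]<16)&(hsv[...,1]>190)&(hsv[...,2]>150)); m[:,:325]=0;m[:,360:]=0;m[:170]=0;m[230:]=0
    v,u=np.nonzero(m); print('orange',u.min(),u.max(),v.min(),v.max(),len(u))
    for j in [0,.01,.02,.03]:
        print(j,[proj(c,W(p,(x,-.129+j+y,.091))).round(1).tolist() for x in(-.016,.016) for y in (-.007,.007)])
    print('knob axis top',proj(c,W(p,(0,.095,.0915))))
    im=c[3].copy()
    cv2.imwrite('pics/w2z.png',cv2.resize(cv2.cvtColor(im,cv2.COLOR_RGB2BGR)[145:245,140:375],None,fx=3.4,fy=3.4,interpolation=2))
E
python3 fit.py
```

```text
[[365.29998779296875, 153.60000610351562], [363.20001220703125, 234.10000610351562], [146.8000030517578, 155.1999969482422], [148.5, 164.3000030517578], [158.8000030517578, 240.39999389648438], [232.0, 237.0], [226.3000030517578, 162.10000610351562]]
pose [0.5675 0.1439] -16.08
[[2.8, -1.9], [2.5, 0.6], [1.0, -0.8], [-4.1, 0.6], [-1.4, -1.5], [0.3, 1.1], [-1.6, 1.7]]
orange 331 344 185 220 430
0 [[355.7, 221.7], [344.9, 221.8], [356.1, 198.1], [345.1, 198.2]]
0.01 [[348.0, 221.7], [337.2, 221.9], [348.3, 198.2], [337.3, 198.3]]
0.02 [[340.3, 221.8], [329.6, 222.0], [340.4, 198.3], [329.4, 198.4]]
0.03 [[332.6, 221.9], [321.9, 222.1], [332.6, 198.4], [321.6, 198.5]]
knob axis top [176.67567189 212.27399443]
```

View pics/w2z.png

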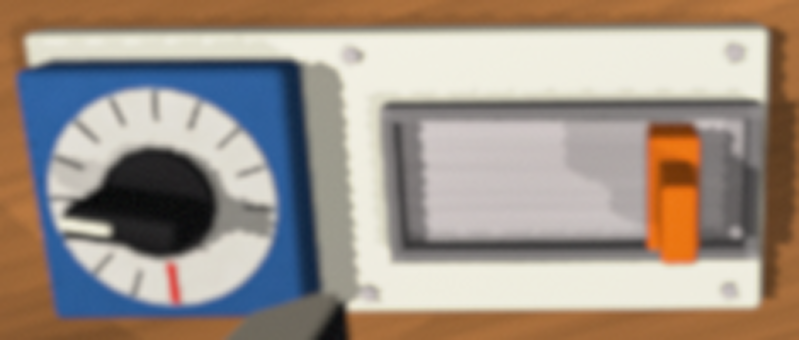

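```bash
cat > fit2.py <<'E'
import fit
from fit import *
q=lambda a,b:(140+a/3.4-.35,145+b/3.4-.35)
S=np.array([q(769,28),q(757,306),q(25,36),q(20,72),q(55,318),q(295,62)])
M=M[[0,1,2,3,4,6]]
def f(p,dz=0):
    cc=(c[0],c[1]+np.array([0,0,dz]),c[2]); return np.concatenate([proj(cc,W(p,m))-s for m,s in zip(M,S)])
for n in (3,4):
    g=(lambda p:f(p[:3],p[3])) if n==4 else f
    r=least_squares(g,[.565,.145,-.29,0][:n],loss='soft_l1'); print(r.x.round(4),np.degrees(r.x[2]).round(2),g(r.x).reshape(-1,2).round(1).tolist())
    p=r.x; cc=(c[0],c[1]+np.array([0,0,p[3] if n==4 else 0]),c[2])
    for nm,m in dict(chTL=(.035,0,.036),chTR=(.035,-.15,.036),chBL=(-.035,0,.036),knob=(0,.095,.0915)).items():
        u=proj(cc,W(p,m)); print(nm,((u-[140,145]+.35)*3.4).round(0))
    for j in [.01,.02]:
        print(j,[((proj(cc,W(p,(x,-.129+j+y,.091)))-[140,145]+.35)*3.4).round(0).tolist() for x in(-.016,.016) for y in (-.007,.007)])
E
python3 fit2.py | tail -14
```

```text
[ 0.5673  0.1455 -0.2845] -16.3 [[1.4, -0.4], [2.2, 0.8], [-0.1, -0.8], [-2.0, -1.0], [0.4, 0.8], [-2.6, 1.3]]
chTL [396. 107.]
chTR [753. 104.]
chBL [407. 263.]
knob [122. 231.]
0.01 [[704.0, 265.0], [668.0, 265.0], [706.0, 185.0], [668.0, 185.0]]
0.02 [[678.0, 265.0], [642.0, 265.0], [679.0, 185.0], [642.0, 185.0]]
[ 0.5665  0.1475 -0.2849  0.0055] -16.32 [[-0.3, 0.0], [0.7, 0.2], [0.9, -0.5], [-0.9, -0.8], [1.3, 0.1], [-2.5, 1.5]]
chTL [395. 107.]
chTR [747. 104.]
chBL [406. 261.]
knob [125. 229.]
0.01 [[699.0, 263.0], [663.0, 263.0], [700.0, 184.0], [663.0, 184.0]]
0.02 [[673.0, 263.0], [637.0, 263.0], [674.0, 184.0], [637.0, 185.0]]
```

The follower is at about 0.012. Dispenser pose is about (0.567, 0.1465), yaw −16.3°. I'll descend onto the tab.

step_arm --series '[[[-12,6,25],[0,0,-0.008]],[[-12,6,25],[0,0,0]],[[-12,6,25],[0,0,0]],[[-13,5,25],[0,0,0]],[[0,0,25],[0,0,0]],[[0,0,25],[0,0,0]],[[0,0,25],[0,0,0]],[[0,0,22],[0,0,0]],[[0,0,18],[0,0,0]],[[0,0,0],[0,0,0]],[[0,0,0],[0,0,0]]]'

```text
clock: 5.35
ee_pos: [0.5348, 0.0334, 0.0734]
tool_rot: [180.0, -0.0, -16.5]
wrist_force: [0.3, 0.5, 0.5]
width: 0.0929
gripper_force: 0.0
```

step_arm --series '[[[0,0,0],[0,0,0]],[[0,0,0],[0,0,0]],[[0,0,0],[0,0,0]],[[0,0,0],[0,0,0]],[[0,0,0],[0,0,0]],[[0,0,0],[0,0,0]],[[0,0,0],[0,0,0]],[[0,0,0],[0,0,0]]]' --grip 255 --squeeze 25

```text
clock: 6.15
ee_pos: [0.5345, 0.0339, 0.073]
tool_rot: [180.0, 0.0, -16.5]
wrist_force: [0.6, 0.3, 0.3]
width: 0.0338
gripper_force: 0.0
```

step_arm --series '[[[0,0,0],[0,0,0]],[[0,0,0],[0,0,0]],[[0,0,0],[0,0,0]],[[0,0,0],[0,0,0]],[[0,0,0],[0,0,0]]]'

```text
clock: 6.65
ee_pos: [0.5345, 0.0341, 0.073]
tool_rot: [-180.0, -0.0, -16.4]
wrist_force: [-0.2, 1.5, -0.3]
width: 0.0129
gripper_force: 25.0
```

step_arm --series '[[[0,-4,0],[0,0,0]],[[0,-10,0],[0,0,0]],[[0,-14,0],[0,0,0]],[[0,-14,0],[0,0,0]],[[0,-14,0],[0,0,0]],[[0,-14,0],[0,0,0]],[[0,-10,0],[0,0,0]],[[0,-6,0],[0,0,0]],[[0,0,0],[0,0,0]]]'

```text
clock: 7.55
ee_pos: [0.5589, 0.1171, 0.0729]
tool_rot: [-180.0, 0.0, -16.4]
wrist_force: [-1.3, -0.4, 1.3]
width: 0.0131
gripper_force: 25.0
```

step_arm --series '[[[0,-4,0],[0,0,0]],[[0,-3,0],[0,0,0]],[[0,-2,0],[0,0,0]],[[0,0,0],[0,0,0]]]'

```text
clock: 7.95
ee_pos: [0.5611, 0.1247, 0.0729]
tool_rot: [180.0, 0.0, -16.5]
wrist_force: [-1.2, -4.4, 1.7]
width: 0.0133
gripper_force: 25.0
```

step_arm --series '[[[0,-2,0],[0,0,0]],[[0,-2,0],[0,0,0]],[[0,0,0],[0,0,0]],[[0,0,0],[0,0,0]]]'

```text
clock: 8.35
ee_pos: [0.5623, 0.1286, 0.073]
tool_rot: [180.0, 0.0, -16.5]
wrist_force: [-1.7, -4.8, 2.5]
width: 0.0129
gripper_force: 25.0
```

step_arm --series '[[[0,-2,0],[0,0,0]],[[0,0,0],[0,0,0]],[[0,0,0],[0,0,0]]]'

```text
clock: 8.65
ee_pos: [0.5628, 0.1303, 0.073]
tool_rot: [180.0, 0.0, -16.5]
wrist_force: [-2.5, -5.0, 3.8]
width: 0.0132
gripper_force: 25.0
```

step_arm --series '[[[0,-2,0],[0,0,0]],[[0,0,0],[0,0,0]],[[0,0,0],[0,0,0]]]'

```text
clock: 8.95
ee_pos: [0.5628, 0.1305, 0.0729]
tool_rot: [179.8, 0.1, -16.5]
wrist_force: [-4.2, -9.6, 5.7]
width: 0.0132
gripper_force: 25.0
```

step_arm --series '[[[0,-2,0],[0,0,0]],[[0,0,0],[0,0,0]],[[0,0,0],[0,0,0]]]'

```text
clock: 9.25
ee_pos: [0.5628, 0.1307, 0.0729]
tool_rot: [179.7, 0.1, -16.6]
wrist_force: [-5.6, -13.7, 8.3]
width: 0.0134
gripper_force: 25.0
```

The stop is reached, since force rises with no motion. I'll release, lift and travel to a look pose over the middle pack.

step_arm --series '[[[0,0,0],[0,0,0]],[[0,0,0],[0,0,0]],[[0,0,0],[0,0,0]],[[0,0,0],[0,0,0]],[[0,0,0],[0,0,0]]]' --grip 0

```text
clock: 9.75
ee_pos: [0.5645, 0.1354, 0.073]
tool_rot: [-180.0, -0.0, -16.4]
wrist_force: [-1.1, 0.4, -0.5]
width: 0.0487
gripper_force: 0.0
```

step_arm --series '[[[0,0,-20],[0,0,0]],[[0,0,-35],[0,0,0]],[[0,0,-45],[0,0,0]],[[0,0,-45],[0,0,0]],[[0,0,-40],[0,0,0]],[[19,39,0],[0,0,0]],[[19,39,0],[0,0,0]],[[19,39,0],[0,0,0]],[[19,39,0],[0,0,0]],[[19,39,0],[0,0,0]],[[19,39,0],[0,0,0]],[[19,39,0],[0,0,0]]]'

```text
clock: 10.95
ee_pos: [0.6148, -0.1663, 0.2581]
tool_rot: [-180.0, -0.0, -16.4]
wrist_force: [0.6, 0.8, -1.2]
width: 0.0932
gripper_force: 0.0
```

step_arm --series '[[[0,0,0],[0,0,-0.149]],[[0,0,0],[0,0,-0.149]],[[0,0,0],[0,0,-0.149]],[[0,0,0],[0,0,-0.149]],[[0,0,0],[0,0,-0.149]],[[0,0,0],[0,0,-0.149]],[[0,0,0],[0,0,-0.149]],[[0,0,0],[0,0,-0.149]],[[0,0,0],[0,0,-0.149]],[[0,0,0],[0,0,-0.149]],[[0,0,0],[0,0,-0.149]],[[0,0,0],[0,0,-0.149]]]'

```text
clock: 12.15
ee_pos: [0.6146, -0.1646, 0.258]
tool_rot: [180.0, -0.0, 86.4]
wrist_force: [-0.1, -1.1, 0.6]
width: 0.0928
gripper_force: 0.0
```

step_arm --series '[[[0,0,0],[0,0,-0.14]],[[0,0,0],[0,0,-0.14]],[[0,0,0],[0,0,0]],[[0,0,0],[0,0,0]]]'

```text
clock: 12.55
ee_pos: [0.6145, -0.1649, 0.2579]
tool_rot: [180.0, -0.0, 101.8]
wrist_force: [-0.1, -0.0, 0.1]
width: 0.0931
gripper_force: 0.0
```

Run:
```python
from h import *
import pickle
o=env.get_obs();print(o['clock'],o['q'].round(1),o['ee_pos'],o['tool_rot'])
c=cap('wrist','w3.png'); pickle.dump(c,open('w3.pkl','wb'))
for t in ['pack_center']:
    for d in env.outline_of(t,'wrist')[:4]:
        m=d['pixels']; v,u=np.nonzero(m); r=cv2.minAreaRect(np.c_[u,v].astype(np.float32))
        print(t,round(d['p'],2),np.round(d['bbox']).tolist(),len(u), [np.round(x,1) for x in r],unproj(c,r[0],.03))
```

```text
12.55 [ 30.3  27.7 -30.4  99.1  16.2  57.5   5.9] [ 0.61450908 -0.16485163  0.25791316] [ 1.79992846e+02 -1.97635866e-02  1.01795418e+02]
pack_center 0.85 [365.0, 213.0, 468.0, 291.0] 3572 [array([418. , 248.8]), array([63.9, 94.8]), np.float64(76.4)] [ 0.77682007 -0.25405386  0.03      ]
pack_center 0.7 [300.0, 176.0, 340.0, 248.0] 2582 [array([318.5, 210.1]), array([73.7, 36.2]), np.float64(86.3)] [ 0.62382349 -0.22567267  0.03      ]
pack_center 0.57 [230.0, 121.0, 280.0, 177.0] 1480 [array([255.1, 148.3]), array([28.5, 54. ]), np.float64(40.6)] [ 0.5247042  -0.15881057  0.03      ]
```

View pics/w3.png

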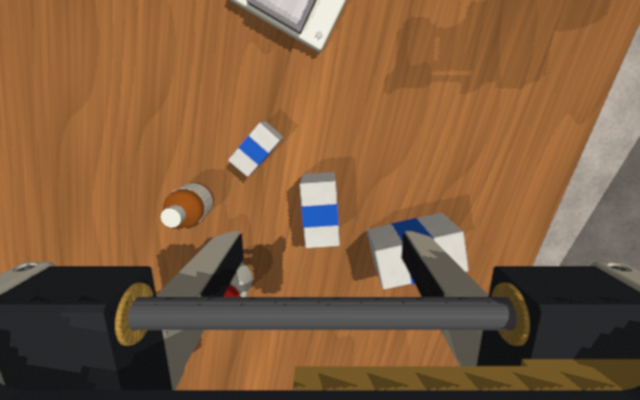

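Run:
```python
from h import *
import pickle
c=pickle.load(open('w3.pkl','rb')); g=cv2.cvtColor(c[3],cv2.COLOR_RGB2GRAY)
for P in ([[300,181],[334,180],[340,245],[306,248]],):
    X=np.array([unproj(c,p,.06) for p in P]); ctr=X.mean(0); L=(X[2]+X[3]-X[0]-X[1])/2; w=X[1]-X[0]
    print(X.round(4).tolist(),ctr,np.linalg.norm(L),np.linalg.norm(w),np.linalg.norm(X[2]-X[3]),np.degrees(np.arctan2(L[1],L[0])))
o=env.get_obs(); Rt=R.from_euler('xyz',o['tool_rot'],degrees=True).as_matrix()
print('tool shift mm',Rt.T@(np.r_[ctr[:2],.039]-o['ee_pos'])*1e3)
# small pack mask check via net edges for band
hsv=cv2.cvtColor(c[3],cv2.COLOR_RGB2HSV); m=((abs(hsv[...,0].astype(int)-110)<12)&(hsv[...,1]>120)&(hsv[...,2]>80)).astype(np.uint8); m[:,:295]=0;m[:,350:]=0
v,u=np.nonzero(m); r=cv2.minAreaRect(np.c_[u,v].astype(np.float32)); print(r,unproj(c,r[0],.06))
```

```text
[[0.5915, -0.1828, 0.06], [0.6331, -0.1728, 0.06], [0.6601, -0.2581, 0.06], [0.6165, -0.2717, 0.06]] [ 0.6253191  -0.22134677  0.06      ] 0.09091012370396831 0.04278136618596402 0.04573510391826849 -73.4036049976941
tool shift mm [-57.53577678  -1.00453316 218.9877818 ]
((319.562255859375, 215.49612426757812), (20.2729434967041, 35.24372863769531), 86.42366790771484) [ 0.62493059 -0.22277445  0.06      ]
```

The middle pack shows a top face of 91×45 mm, centred at (0.625,−0.222) (pixels 300–340,181–248). The fingers clear the large pack, so I'll descend.

step_arm --series '[[[-20,0,0],[0,0,0]],[[-20,0,20],[0,0,0]],[[-18,-1,25],[0,0,0]],[[0,0,25],[0,0,-0.08]],[[0,0,25],[0,0,0]],[[0,0,25],[0,0,0]],[[0,0,25],[0,0,0]],[[0,0,25],[0,0,0]],[[0,0,22],[0,0,0]],[[0,0,15],[0,0,0]],[[0,0,10],[0,0,0]],[[0,0,0],[0,0,0]]]'

```text
clock: 13.85
ee_pos: [0.6249, -0.2222, 0.0394]
tool_rot: [-179.9, -0.1, 106.6]
wrist_force: [-0.0, 1.1, 0.7]
width: 0.093
gripper_force: 0.0
```

step_arm --series '[[[0,0,0],[0,0,0]],[[0,0,0],[0,0,0]],[[0,0,0],[0,0,0]],[[0,0,0],[0,0,0]],[[0,0,0],[0,0,0]],[[0,0,0],[0,0,0]],[[0,0,0],[0,0,0]],[[0,0,0],[0,0,0]],[[0,0,0],[0,0,0]]]' --grip 255 --squeeze 20

```text
clock: 14.75
ee_pos: [0.6254, -0.2219, 0.0411]
tool_rot: [-180.0, 0.0, 106.6]
wrist_force: [-1.1, 0.1, 2.7]
width: 0.0454
gripper_force: 20.0
```

step_arm --series '[[[0,0,-10],[0,0,0]],[[0,0,-25],[0,0,0]],[[0,0,-35],[0,0,0]],[[0,0,-35],[0,0,0]],[[0,0,-25],[0,0,0]],[[0,0,-10],[0,0,0.1435]],[[0,0,0],[0,0,0.1435]],[[0,0,0],[0,0,0.1435]],[[0,0,0],[0,0,0.1435]],[[0,0,0],[0,0,0]],[[0,0,0],[0,0,0]]]'

```text
clock: 15.85
ee_pos: [0.6257, -0.2215, 0.1813]
tool_rot: [180.0, 0.0, 74.0]
wrist_force: [-0.9, 1.2, -1.1]
width: 0.0454
gripper_force: 20.0
```

step_arm --series '[[[15,-10,0],[0,0,0]],[[31,-20,0],[0,0,0]],[[31,-20,0],[0,0,0]],[[31,-20,0],[0,0,0]],[[31,-20,0],[0,0,0]],[[31,-20,0],[0,0,0]],[[31,-20,0],[0,0,0]],[[31,-20,0],[0,0,0]],[[17,-10,0],[0,0,0]],[[0,0,0],[0,0,0]],[[0,0,0],[0,0,0]]]'

```text
clock: 16.95
ee_pos: [0.5412, 0.0626, 0.1811]
tool_rot: [-180.0, 0.0, 73.9]
wrist_force: [0.0, -1.4, -1.4]
width: 0.0456
gripper_force: 20.0
```

Run:
```python
from h import *
import pickle
o=env.get_obs();print(o['clock'],o['q'].round(1),o['ee_pos'],o['tool_rot'],o['width'],o['gripper_force'])
c=cap('wrist','w4.png'); pickle.dump(c,open('w4.pkl','wb'))
```

```text
16.95 [  3.4  25.  -22.  115.7  13.8  41.8 -43.1] [0.54120707 0.06262827 0.18109853] [-1.79994890e+02  1.14408101e-02  7.39053270e+01] 0.045556902876092396 19.972637593746185
```

View pics/w4.png

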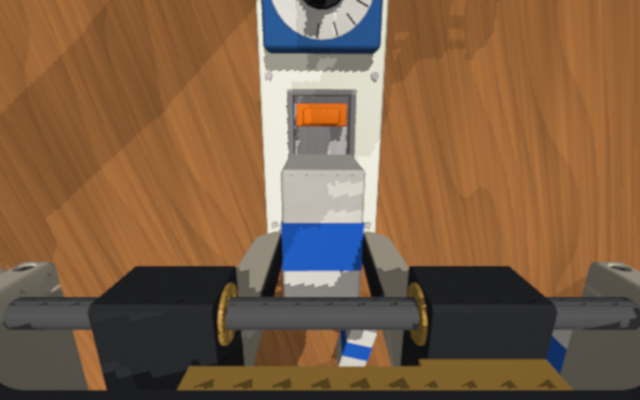

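Run:
```python
from h import *
import pickle
c=pickle.load(open('w4.pkl','rb')); o=env.get_obs(); Rt=R.from_euler('xyz',o['tool_rot'],degrees=True).as_matrix()
t=lambda uv,z:((Rt.T@(unproj(c,uv,z)-o['ee_pos']))*1e3).round(1)[:2].tolist()
for n,uv,z in [('chL',(288,92),.036),('chR',(356,92),.036),('chL2',(289,145),.036),('chR2',(355,145),.036),('tabL',(297,104),.091),('tabR',(348,104),.091),('headL',(265,43),.05),('headR',(380,42),.05),('screwL',(268,77),.02),('screwR',(375,77),.02),('screwL2',(275,226),.02),('screwR2',(368,226),.02),('packL',(282,172),.201),('packR',(364,172),.201)]: print(n,t(uv,z))
```

```text
chL [92.4, -32.6]
chR [92.6, 35.5]
chL2 [39.8, -33.0]
chR2 [39.9, 36.1]
tabL [80.3, -19.6]
tabR [80.4, 23.3]
headL [134.4, -51.0]
headR [135.5, 54.6]
screwL [107.8, -54.6]
screwR [108.1, 56.3]
screwL2 [-57.4, -54.0]
screwR2 [-57.2, 56.3]
packL [44.5, -19.7]
packR [44.6, 23.8]
```

The wrist view shows the pack (282–364) aligned with the channel (288–356), with the tab at its stop at (322,114). Lateral offset is under 1 mm, so I'll lower it.

step_arm --series '[[[0,0,15],[0,0,0]],[[0,0,20],[0,0,0]],[[0,0,20],[0,0,0]],[[0,0,20],[0,0,0]],[[0,0,15],[0,0,0]],[[0,0,10],[0,0,0]],[[0,0,8],[0,0,0]],[[0,0,6],[0,0,0]],[[0,0,3],[0,0,0]],[[0,0,0],[0,0,0]]]'

```text
clock: 18.0
ee_pos: [0.5418, 0.062, 0.0639]
tool_rot: [-180.0, 0.0, 73.7]
wrist_force: [0.2, -0.3, -0.9]
width: 0.0458
gripper_force: 20.0
```

step_arm --series '[[[0,0,1],[0,0,0]],[[0,0,1],[0,0,0]],[[0,0,0],[0,0,0]],[[0,0,0],[0,0,0]]]'

```text
clock: 18.4
ee_pos: [0.5418, 0.0621, 0.0622]
tool_rot: [180.0, -0.0, 73.7]
wrist_force: [-0.9, 0.8, -0.8]
width: 0.0454
gripper_force: 20.0
```

step_arm --series '[[[0,0,1],[0,0,0]],[[0,0,0],[0,0,0]],[[0,0,0],[0,0,0]]]'

```text
clock: 18.7
ee_pos: [0.5419, 0.0621, 0.0611]
tool_rot: [180.0, -0.0, 73.7]
wrist_force: [0.4, -0.6, -0.7]
width: 0.0451
gripper_force: 20.0
```

step_arm --series '[[[0,0,1],[0,0,0]],[[0,0,0],[0,0,0]],[[0,0,0],[0,0,0]]]'

```text
clock: 19.0
ee_pos: [0.5417, 0.0621, 0.0608]
tool_rot: [180.0, 0.0, 73.7]
wrist_force: [-2.8, -0.2, 11.2]
width: 0.046
gripper_force: 20.0
```

Contact at 11 N, so the pack is on the floor. I'll release, lift and look at the knob.

step_arm --series '[[[0,0,0],[0,0,0]],[[0,0,0],[0,0,0]],[[0,0,0],[0,0,0]],[[0,0,0],[0,0,0]],[[0,0,0],[0,0,0]],[[0,0,0],[0,0,0]],[[0,0,0],[0,0,0]]]' --grip 0

```text
clock: 19.7
ee_pos: [0.5417, 0.0621, 0.0599]
tool_rot: [-180.0, 0.0, 73.7]
wrist_force: [0.3, 0.2, -0.4]
width: 0.0923
gripper_force: 0.0
```

step_arm --series '[[[0,0,-10],[0,0,0]],[[0,0,-20],[0,0,0]],[[0,0,-35],[0,0,0]],[[0,0,-40],[0,0,0]],[[0,0,-35],[0,0,0]],[[30,0,-10],[0,0,0]],[[40,0,0],[0,0,0]],[[40,0,0],[0,0,0]],[[40,0,0],[0,0,0]],[[0,0,0],[0,0,0]],[[0,0,0],[0,0,0]]]'

```text
clock: 20.8
ee_pos: [0.5834, 0.2069, 0.2103]
tool_rot: [-180.0, 0.0, 73.8]
wrist_force: [-0.8, -1.1, -0.3]
width: 0.0931
gripper_force: 0.0
```

Run:
```python
from h import *
import pickle
o=env.get_obs();print(o['clock'],o['q'].round(1),o['ee_pos'],o['tool_rot'],o['width'])
c=cap('wrist','w5.png'); pickle.dump(c,open('w5.pkl','wb'))
Rt=R.from_euler('xyz',o['tool_rot'],degrees=True).as_matrix()
t=lambda uv,z:((Rt.T@(unproj(c,uv,z)-o['ee_pos']))*1e3).round(1)[:2].tolist()
X0=np.array([.5677,.1490]); a=np.radians(-16.3)
for y,z in((.095,.0915),(.095,.0595)):
  print(proj(c,np.r_[X0+[-np.sin(a)*y,np.cos(a)*y],z]))
for d in env.outline_of('tally_grip','wrist')[:2]+env.outline_of('tally','wrist')[:2]:
    v,u=np.nonzero(d['pixels']); r=cv2.minAreaRect(np.c_[u,v].astype(np.float32)); print(d['p'],d['bbox'],r,t(r[0],.09))
cap('top','t2.png'); f=cv2.imread('pics/t2.png')[170:270,200:400]
w=cv2.imread('pics/w5.png')[40:240,220:420]
cv2.imwrite('pics/m5.png',np.vstack([cv2.resize(w,(600,350*600//600)) if 0 else cv2.resize(w,(340,340),interpolation=2) , cv2.resize(f,(340,170),interpolation=2)]))
```

```text
20.8 [ -9.1  28.1 -22.9 104.7  13.8  50.  -54.7] [0.58337252 0.20688536 0.21029156] [-1.79981712e+02  1.56669286e-03  7.38435589e+01] 0.09310930370016042
[321.16192714 152.27152232]
[321.24446067 148.12070985]
0.92 [297.2, 125.8, 341.8, 174.9] ((320.0309753417969, 149.035400390625), (42.990943908691406, 45.154605865478516), 48.8140754699707) [38.0, 0.2]
0.27 [301.7, 253.9, 345.4, 339.4] ((321.0, 296.5), (87.0, 40.0), 90.0) [-126.6, 1.0]
0.75 [296.2, 127.4, 345.3, 176.6] ((320.92303466796875, 149.38461303710938), (44.376014709472656, 44.376014709472656), 56.3099365234375) [37.6, 1.1]
```

View pics/m5.png

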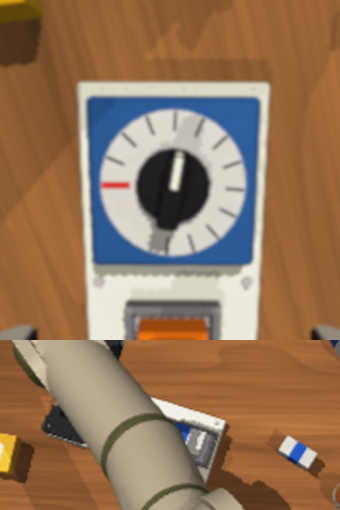

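Pointer is about 10° clockwise of dispenser +y, so tally ≈ 1.74 rad; the pack is in the bay. The knob lies 37 mm ahead and 1 mm right of the TCP. I'll align and descend.

step_arm --series '[[[20,1,0],[0,0,0]],[[17,0,0],[0,0,0]],[[0,0,10],[0,0,0.085]],[[0,0,20],[0,0,0.085]],[[0,0,25],[0,0,0]],[[0,0,25],[0,0,0]],[[0,0,20],[0,0,0]],[[0,0,15],[0,0,0]],[[0,0,10],[0,0,0]],[[0,0,6],[0,0,0]],[[0,0,0],[0,0,0]],[[0,0,0],[0,0,0]]]'

```text
clock: 22.2
ee_pos: [0.5955, 0.2416, 0.0796]
tool_rot: [180.0, -0.0, 64.0]
wrist_force: [-0.6, -0.2, 1.0]
width: 0.093
gripper_force: 0.0
```

step_arm --series '[[[0,0,0],[0,0,0]],[[0,0,0],[0,0,0]],[[0,0,0],[0,0,0]],[[0,0,0],[0,0,0]],[[0,0,0],[0,0,0]],[[0,0,0],[0,0,0]],[[0,0,0],[0,0,0]],[[0,0,0],[0,0,0]],[[0,0,0],[0,0,0]],[[0,0,0],[0,0,0]],[[0,0,0],[0,0,0]],[[0,0,0],[0,0,0]]]' --grip 255 --squeeze 35

```text
clock: 23.4
ee_pos: [0.5951, 0.2413, 0.079]
tool_rot: [-180.0, 0.0, 64.0]
wrist_force: [-0.5, -0.6, 0.5]
width: 0.0023
gripper_force: 0.0
```

Closed to 2 mm, so the bar is not between the pads. I need a look.

Run:
```python
from h import *
import pickle
o=env.get_obs();print(o['clock'],o['ee_pos'],o['tool_rot'],o['width'],o['gripper_force'],o['ft_torque'])
c=cap('wrist','w6.png')
cap('scene','s6.png'); f=cv2.imread('pics/s6.png')[150:300,270:470]
w=cv2.imread('pics/w6.png')
cv2.imwrite('pics/m6.png',np.vstack([cv2.resize(w[:,120:520],(400,400)),cv2.resize(f,(266,200),interpolation=2)[:, :].copy() if 0 else cv2.copyMakeBorder(cv2.resize(f,(266,200),interpolation=2),0,0,0,134,0)]))
```

```text
23.4 [0.59508882 0.24128864 0.07897283] [-1.79997637e+02  2.71665494e-03  6.39888396e+01] 0.0022954056161806216 0.0 [-0.05358964 -0.05873878 -0.01440752]
```

View pics/m6.png

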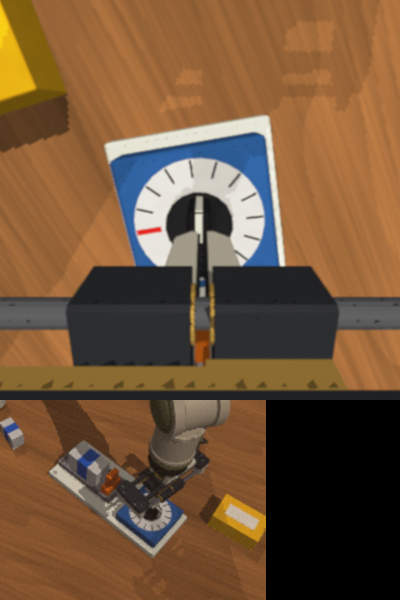

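step_arm --series '[[[0,0,0],[0,0,0]],[[0,0,0],[0,0,0]],[[0,0,0],[0,0,0]]]'

```text
clock: 23.8
ee_pos: [0.5951, 0.2413, 0.079]
tool_rot: [180.0, -0.0, 64.0]
wrist_force: [-0.1, -0.5, -0.2]
width: 0.0003
gripper_force: 0.0
```

Run:
```python
from h import *
o=env.get_obs();print(o['clock'],o['ee_pos'],o['tool_rot'],o['width'],o['gripper_force'],o['ft_torque'],o['wrist_force'])
c=cap('wrist','w7.png')
Rt=R.from_euler('xyz',o['tool_rot'],degrees=True).as_matrix()
for z in(14,0,-5): print(z,proj(c,o['ee_pos']+Rt@[0,0,z/1e3]))
for z in (.05,.0595,.082,.0915): print('knob',z,proj(c,[.5944,.2402,z]))
w=cv2.imread('pics/w7.png')[140:320,220:420]
w=cv2.convertScaleAbs(w,alpha=2.2,beta=10)
cv2.imwrite('pics/m7.png',cv2.resize(w,None,fx=3.3,fy=3.3,interpolation=2))
```

```text
23.8 [0.59512016 0.24130058 0.0790207 ] [ 1.79998623e+02 -1.35420208e-03  6.39914452e+01] 0.00031899273910292365 0.0 [-0.08000533 -0.05635958  0.00613053] [-0.10984431 -0.53079334 -0.15764251]
14 [318.67416978 226.17186967]
0 [318.44871171 234.31625246]
-5 [318.36049436 237.50299098]
knob 0.05 [318.66258571 220.21998955]
knob 0.0595 [318.52304266 225.00176897]
knob 0.082 [318.13997473 238.12851672]
knob 0.0915 [317.95123226 244.59623331]
```

View pics/m7.png

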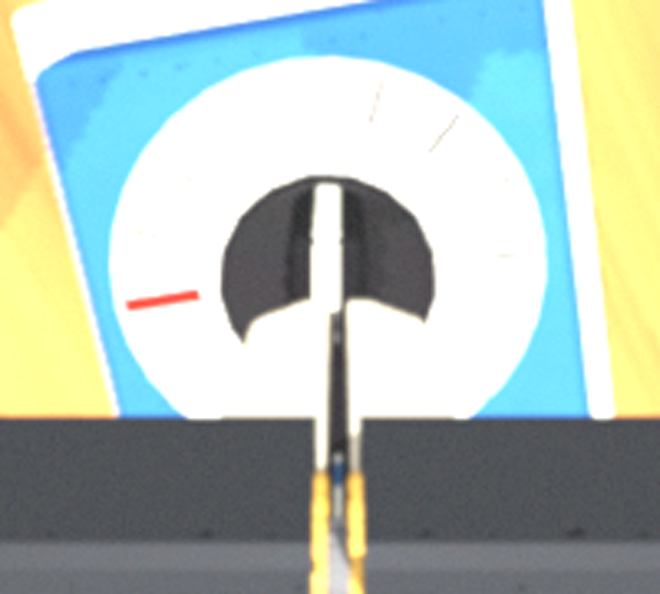

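The bar is visible passing under the closed fingers, so they closed above it. I'll check by touching down gently while closed.

step_arm --series '[[[0,0,1],[0,0,0]],[[0,0,1],[0,0,0]],[[0,0,0],[0,0,0]],[[0,0,0],[0,0,0]]]'

```text
clock: 24.25
ee_pos: [0.5951, 0.2413, 0.0769]
tool_rot: [-180.0, 0.0, 64.0]
wrist_force: [-0.4, -0.7, -0.3]
width: 0.0007
gripper_force: 0.0
```

step_arm --series '[[[0,0,1],[0,0,0]],[[0,0,1],[0,0,0]],[[0,0,0],[0,0,0]],[[0,0,0],[0,0,0]]]'

```text
clock: 24.65
ee_pos: [0.5953, 0.2414, 0.0762]
tool_rot: [180.0, -0.0, 64.0]
wrist_force: [-3.1, -2.1, 11.4]
width: 0.0005
gripper_force: 5.8
```

Contact occurs at TCP z 0.076. Both the touch and the images put the real fingertips about 15 mm behind the TCP, on the bar's top at 91.5 mm. I'll open, go deeper in guarded steps and regrip.

step_arm --series '[[[0,0,-8],[0,0,0]],[[0,0,0],[0,0,0]],[[0,0,0],[0,0,0]],[[0,0,0],[0,0,0]],[[0,0,0],[0,0,0]],[[0,0,0],[0,0,0]],[[0,0,0],[0,0,0]],[[0,0,0],[0,0,0]],[[0,0,6],[0,0,0]],[[0,0,6],[0,0,0]],[[0,0,0],[0,0,0]]]' --grip 110

```text
clock: 25.75
ee_pos: [0.5945, 0.241, 0.0698]
tool_rot: [-179.9, 0.1, 64.0]
wrist_force: [-0.4, -0.1, 0.2]
width: 0.0527
gripper_force: 0.0
```

step_arm --series '[[[0,0,2],[0,0,0]],[[0,0,2],[0,0,0]],[[0,0,1],[0,0,0]],[[0,0,0],[0,0,0]]]'

```text
clock: 26.15
ee_pos: [0.595, 0.2413, 0.0659]
tool_rot: [-180.0, 0.0, 64.0]
wrist_force: [0.2, 0.2, 0.8]
width: 0.0528
gripper_force: 0.0
```

step_arm --series '[[[0,0,2],[0,0,0]],[[0,0,2],[0,0,0]],[[0,0,0],[0,0,0]],[[0,0,0],[0,0,0]]]'

```text
clock: 26.55
ee_pos: [0.595, 0.2413, 0.0619]
tool_rot: [-180.0, 0.0, 64.0]
wrist_force: [0.2, -0.2, -0.8]
width: 0.0526
gripper_force: 0.0
```

step_arm --series '[[[0,0,2],[0,0,0]],[[0,0,2],[0,0,0]],[[0,0,0],[0,0,0]],[[0,0,0],[0,0,0]]]'

```text
clock: 26.95
ee_pos: [0.5951, 0.2412, 0.0579]
tool_rot: [-180.0, 0.0, 64.0]
wrist_force: [0.4, -0.4, -0.2]
width: 0.0527
gripper_force: 0.0
```

No contact where the spec would put the tips inside the head, so the shorter fingers are confirmed. Closing.

step_arm --series '[[[0,0,0],[0,0,0]],[[0,0,0],[0,0,0]],[[0,0,0],[0,0,0]],[[0,0,0],[0,0,0]],[[0,0,0],[0,0,0]],[[0,0,0],[0,0,0]],[[0,0,0],[0,0,0]],[[0,0,0],[0,0,0]]]' --grip 255 --squeeze 35

```text
clock: 27.75
ee_pos: [0.5933, 0.2422, 0.058]
tool_rot: [-179.9, 0.0, 64.0]
wrist_force: [-5.5, 0.9, 1.8]
width: 0.0137
gripper_force: 35.0
```

step_arm --series '[[[0,-2,0],[0,0,0]],[[0,0,0],[0,0,-0.06]],[[0,0,0],[0,0,-0.12]],[[0,0,0],[0,0,-0.12]],[[0,0,0],[0,0,-0.12]],[[0,0,0],[0,0,-0.12]],[[0,0,0],[0,0,-0.12]],[[0,0,0],[0,0,-0.06]],[[0,0,0],[0,0,0]]]'

```text
clock: 28.65
ee_pos: [0.5917, 0.2424, 0.058]
tool_rot: [-179.9, -0.0, 105.4]
wrist_force: [-5.2, 0.6, 4.8]
width: 0.014
gripper_force: 35.0
```

Run:
```python
from h import *
o=env.get_obs();print(o['clock'],o['q'].round(1),o['ee_pos'],o['tool_rot'],o['width'],o['ft_torque'],o['wrist_force'])
```

```text
28.65 [ -9.7  41.2 -27.3 108.3  29.4  37.8 -39.6] [0.59173046 0.24236477 0.05801545] [-1.79873320e+02 -2.56294418e-02  1.05389058e+02] 0.014045101043762366 [0.18643834 1.30683122 0.02733297] [-5.15969271  0.55098556  4.78310107]
```

step_arm --series '[[[0,-1,0],[0,0,-0.06]],[[0,0,0],[0,0,-0.12]],[[0,0,0],[0,0,-0.12]],[[0,0,0],[0,0,-0.12]],[[0,0,0],[0,0,-0.12]],[[0,0,0],[0,0,-0.12]],[[0,0,0],[0,0,-0.12]],[[0,0,0],[0,0,-0.06]],[[0,0,0],[0,0,0]],[[0,0,0],[0,0,0]]]'

```text
clock: 29.65
ee_pos: [0.5904, 0.2413, 0.058]
tool_rot: [-179.8, -0.1, 153.4]
wrist_force: [-8.0, -1.9, 7.6]
width: 0.0139
gripper_force: 35.0
```

Run:
```python
from h import *
o=env.get_obs();print(o['clock'],o['q'].round(1),o['ee_pos'],o['tool_rot'],o['width'],o['ft_torque'],o['wrist_force'])
```

```text
29.65 [ -2.1  44.2 -40.  107.9  40.7  43.3  -1.9] [0.59039282 0.24132611 0.05799423] [-1.79846485e+02 -1.03246121e-01  1.53388013e+02] 0.01390668306535492 [-0.36234858  1.53383711  0.03165855] [-7.98397601 -1.8659012   7.63998681]
```

step_arm --series '[[[0,0,0],[0,0,-0.04]],[[0,0,0],[0,0,-0.04]],[[0,0,0],[0,0,-0.04]],[[0,0,0],[0,0,-0.04]],[[0,0,0],[0,0,0]],[[0,0,0],[0,0,0]]]'

```text
clock: 30.25
ee_pos: [0.5903, 0.241, 0.058]
tool_rot: [-179.8, -0.1, 162.6]
wrist_force: [-8.5, -2.1, 8.2]
width: 0.0135
gripper_force: 35.0
```

Run:
```python
from h import *
o=env.get_obs();print(o['clock'],o['q'].round(1),o['ee_pos'],o['tool_rot'],o['width'],o['ft_torque'],o['wrist_force'])
```

```text
30.25 [ -0.8  44.9 -42.3 107.9  42.6  44.6   5.6] [0.59026038 0.24098151 0.05797069] [-1.79820923e+02 -1.24577769e-01  1.62550224e+02] 0.013461186178861283 [-0.60115822  1.67005054  0.08095069] [-8.50868849 -2.07729923  8.23141916]
```

step_arm --series '[[[0,0,0],[0,0,-0.03]],[[0,0,0],[0,0,-0.03]],[[0,0,0],[0,0,0]],[[0,0,0],[0,0,0]]]'

```text
clock: 30.65
ee_pos: [0.5903, 0.241, 0.058]
tool_rot: [-179.8, -0.1, 165.9]
wrist_force: [-8.4, -2.7, 8.2]
width: 0.014
gripper_force: 35.6
```

Run:
```python
from h import *
o=env.get_obs();print(o['clock'],o['q'].round(1),o['ee_pos'],o['tool_rot'],o['width'],o['ft_torque'],o['wrist_force'])
```

```text
30.65 [ -0.3  45.2 -43.1 107.8  43.3  45.    8.4] [0.59026094 0.24095773 0.05798965] [-1.79833562e+02 -1.49263535e-01  1.65904281e+02] 0.014028959300660834 [-0.54892215  1.66218848 -0.56292434] [-8.40308169 -2.65607034  8.15489431]
```

The moment jumped to −0.56 N m, so the zero stop is met. I'll release, lift and back away.

step_arm --series '[[[0,0,0],[0,0,0]],[[0,0,0],[0,0,0]],[[0,0,0],[0,0,0]],[[0,0,0],[0,0,0]],[[0,0,0],[0,0,0]],[[0,0,0],[0,0,0]]]' --grip 100

```text
clock: 31.25
ee_pos: [0.5924, 0.2419, 0.058]
tool_rot: [180.0, -0.0, 166.0]
wrist_force: [0.1, 0.0, 0.8]
width: 0.0547
gripper_force: 0.0
```

step_arm --series '[[[0,0,-10],[0,0,0]],[[0,0,-20],[0,0,0]],[[0,0,-35],[0,0,0]],[[0,0,-45],[0,0,0]],[[0,0,-45],[0,0,0]],[[0,0,-45],[0,0,0]],[[0,-10,-45],[0,0,0]],[[0,-40,0],[0,0,0]],[[0,-40,0],[0,0,0]],[[0,-30,0],[0,0,0]],[[0,0,0],[0,0,0]],[[0,0,0],[0,0,0]]]'

```text
clock: 32.45
ee_pos: [0.5633, 0.1251, 0.3038]
tool_rot: [180.0, 0.0, 165.9]
wrist_force: [1.1, 0.5, 0.3]
width: 0.0561
gripper_force: 0.0
```

Run:
```python
from h import *
o=env.get_obs();print(o['clock'],o['ee_pos'],o['tool_rot'],o['width'],o['wrist_force'])
cap('wrist','w8.png'); cap('scene','s8.png')
f=cv2.imread('pics/s8.png')[140:290,190:490]; w=cv2.imread('pics/w8.png')[0:270]
cv2.imwrite('pics/m8.png',np.vstack([w,cv2.resize(f,(640,320),interpolation=2)]))
```

```text
32.45 [0.56326177 0.12512291 0.3037677 ] [1.79986606e+02 4.30686589e-02 1.65901252e+02] 0.05613628007107416 [1.08623248 0.51766236 0.30153013]
```

View pics/m8.png

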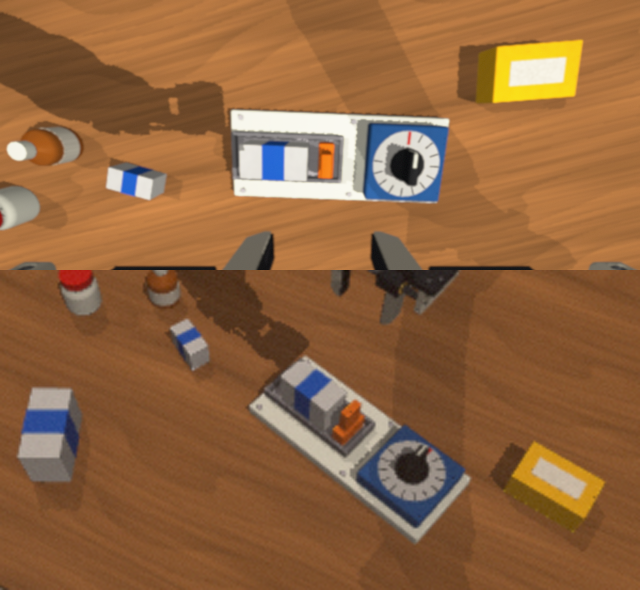

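The final views show the pack lying flat in the bay at (273,161) and the follower at the head end at (327,160). The pointer at (415,165) is parallel to the red mark at (408,137), and the carton, jar and bottle stand where they were. Handing in.

```bash
python3 -c "
from station import env
print(env.job_done())"
```

```text
the job is handed in; nothing more can be done
None
```

I handed the job in at about 32 s, with no verdict shown: the follower is out at its stop, the middle-sized pack lies flat in the bay, the tally knob is back against its zero stop, and the jar, bottle and carton were left alone.

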